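# Seat the drilling template on the fixture's pin

### The job

Pick up the drilling template by its handle and lay it in the channel of the drilling fixture, hole end first, front resting on the pin and the hole just short of the near end of the dark slot in which the pin stands. Then slide it along the channel away from the robot, without lifting it over, until its hole drops over the pin and it lies flat on the fixture; be gentle and stop pushing as soon as it catches. Let go of it and leave the other things on the bench undisturbed.

Things in the scene. Friction and masses are not known exactly. Their poses are not given: they have to be found in the camera images.
- fixture: Drilling fixture fixed to the bench: dark steel base 220 x 120 mm, 20 mm high, a bright rail on each long side. Origin: centre of its underside; x along the channel, away from the robot; z up. Deck between the rails 20 mm above the origin, channel 73 mm wide, open at both ends. Rails' inner faces upright from 20 to 30 mm, then flared outward to 37 mm, their top.
- template: Loose aluminium drilling template, about 0.2 kg, flat on the bench: plate 164 (x) x 70 (y) x 5 (z) mm. Origin: centre of the plate's underside. Fits the channel with 1.5 mm play each side, its x along the fixture's x. Laid with the hole 2 to 14 mm short of the slot's near end, its front rests on the pin, 2.5 to 5 degrees nose up; laid further back, its front edge may butt against the pin.
- hole (a point): Centre, level with the plate's underside, of the template's only through hole, 12 mm in diameter, at x = +2 mm, y = 0 of the template; the plate reaches 80 mm beyond it. If the template is free to tip while pushed along, it falls flat when the hole comes over the pin (2 mm play all round), and the pin then stops it. Sliding it takes 1 to 6 N, at times 9 N to start it.
- handle (a point): Centre of the top face of the template's steel block handle, which is 16 (x) x 30 (y) mm, 32 mm high, and stands on the plate at x = -35 mm, y = 0 of the template; this point is 37 mm above the plate's underside.
- multimeter: Yellow pocket multimeter, 71 x 137 x 43 mm, a bystander. Origin: centre of its underside.
- sanding_block: Cork sanding block, 56 x 100 x 28 mm, a bystander. Origin: centre of its underside.
- pliers: Pliers with blue handles, 51 x 168 x 12 mm, bystander. Origin: centre of their underside.
- slot (a point): Middle of the dark slot, 64 mm long (x), in the deck: deck height, x = +20 mm, y = 0 of the fixture. A rigid pin, 8 mm thick, tip bevelled, stands 7 mm above the deck in it. It is set anew for each job up to 28 mm either side (along x) of this point, and its place is not measured: find it by feel, or see it before it is covered.

How it is judged:
By the outcome, as a careful person would: the job done as asked, in the order asked, and still so for the second after the job is handed in, with the robot touching nothing.
It also fails if it takes over 51 s, if anything falls off the work surface, if the arm or the gripper's body presses on something with over 40 N, if the wrist force passes 120 N, or if a joint passes its speed limit or range.

### The arm

A 7-joint arm with a two-finger parallel gripper is mounted at the origin on the work surface; the furniture and walls round the work are solid. World frame = base frame: x ahead of the robot, y to its left, z up, the work surface at z = 0. Lengths are in m, angles in degrees, forces in N, time in s.
With the tool pointing down it reaches from about 0.425 to 0.875 m from the base axis. Payload 4.7 kg.
Tool frame: the origin (TCP) lies midway between the tips of the shut fingers; the grasp point (between the pads) lies 19 mm behind it; z points along the fingers, y is the line along which they close (so a half turn about z gives the same grasp; the last joint's range is limited). The gripper opens to 87 mm and grips with 3 to 60 N. Pads are 19 mm wide; open, the fingers measure 117 mm over their backs; the gripper's body (75 mm by 190 mm) begins 51 mm behind the grasp point.
Start: joints at [72.027, 18.392, -4.016, 83.108, 1.295, 78.541, -3.26], TCP at [0.209, -0.615, 0.223] pointing down, gripper open.
Joint ranges: [-163.93, 163.93], [-17.29, 119.83], [-79.2, 71.16], [3.27, 140.29], [-89.18, 269.18], [5.43, 117.66], [-154.24, 154.24]. Speed limits (degrees/s): [147.25, 147.25, 180, 180, 180, 180, 180].

### API

Orientations are given as [roll, pitch, yaw] about the fixed x, y, z axes, in that order (R = Rz(yaw) Ry(pitch) Rx(roll)).
In Python, from cell import env gives the robot as it stands. The module is installed in compiled form; this text tells all that it offers.
- The arm moves only by the tool send_rows, never from a script. Its argument "series" is a list of rows, each an object with "travel": the shift along the tool's x, y, z in cm, a list of three; "dr": the turn, a rotation vector about the tool's x, y, z in degrees, a list of three; "claw": the finger opening in cm, from 0 to 8.7. In form: [{"travel": [tx, ty, tz], "dr": [wx, wy, wz], "claw": claw}, ...]. A call has 1 to 12 rows; each row is the pose to reach, as a shift and turn from the pose commanded when the call began, along the tool's axes at that moment; what a row does not reach only later rows make up. A row lasts 1/12 s, in which the tool goes at most 41.7 mm and 7.16 degrees, less where a joint would pass 70% of its speed; a pose out of reach is approached as far as the arm can. A call with a gripper value outside its range is refused whole. The fingers move at their own pace and stop on an object; "grip_force" is the grip in N (left out, the last holds). Time passes only in rows, so rows that repeat a pose let the fingers close. It gives the time, the measured TCP pose, the force and the opening at its end, in the units of the state.
- env.get_obs(): the state, without advancing time (a new reading comes with each control period).
- env.read_camera(name): name is "side" or "top" or "wrist"; returns the picture (480x640x3 uint8, blue, green, red); there is no depth.
- env.calibration(name): a dict with "fx", "fy", "cx", "cy" (pixels), "cam_to_world" (4x4, takes a point from camera to world coordinates). Camera axes: x right, y down, z forward; pixel columns grow to the right and rows downward; lengths in m; the calibration is good to about 2 mm. A picture is of the moment at which its call begins: read the wrist's pose just before it. calibration takes no time and is no camera call; for the wrist camera it gives the pose at the moment of the call.
- env.sign_off(): hands the job in, once; it reports no verdict.
The state is a dict: "time_s": time; "qpos": joint angles; "joint_velocities": joint speeds; "effort": joint torques, N m; "tool_pos": TCP position; "tool_rot": TCP orientation; "force": force on the tool from outside, world axes, zero at the start; "wrist_torque": the same for the moment, N m; "grip_width": finger opening in m.
Only numpy, scipy, OpenCV 4.12 (cv2) and the standard library are available. Lean on these libraries where they do the work, as an engineer would, in place of code of your own. Each camera call takes 0.05 s, during which the arm holds its last target. There are 200 camera calls.

## Working session

There is one attempt and no reset: what is moved stays moved. The work goes in short steps, Python scripts to look and compute and a tool call to move; the robot and the scene stay as the last step left them, time stands still between calls to the robot, and variables do not carry over. Pictures are saved under pics/ and viewed, on a budget of 10 in all, crops included, one or two more only if the job needs it, and the job is handed in when it is done.

Besides the shell and the picture viewer there is one more tool, called after "Emit:" as name(argument=value, ...) on one line, values as JSON. send_rows: Moves the arm, as the interface text tells. Its arguments: {"type":"object","properties":{"series":{"type":"array"},"grip_force":{"type":"number"}},"required":["series"]}

```bash
mkdir -p pics; python3 - <<'E'
from cell import env
import cv2,numpy as np
print(env.get_obs())
for n in("top","side"):
    im=env.read_camera(n);cv2.imwrite(f"pics/{n}0.png",im)
    c=env.calibration(n);print(n,c["fx"],c["cx"],c["cy"],np.round(c["cam_to_world"],4).tolist())
E
```

```text
{'time_s': 0.0, 'qpos': array([72.02672758, 18.43977344, -4.0165722 , 83.17299365,  1.29346749,
       78.53949889, -3.26247986]), 'joint_velocities': array([-0.11289985,  0.12232859,  0.00719115, -0.00854341, -0.12528289,
        0.02640122,  0.02812864]), 'effort': array([ 6.91425498e-05, -4.91288996e+01, -4.04010275e-01, -3.12523842e+01,
       -6.40095212e-02,  4.38728440e-02,  1.78570608e-04]), 'tool_pos': array([ 0.2090713 , -0.61489686,  0.22147026]), 'tool_rot': array([-1.79892892e+02,  3.75661187e-03,  1.87811852e+01]), 'force': array([0.10115375, 0.15540447, 0.23969653]), 'wrist_torque': array([ 0.0231853 , -0.04084699, -0.01575616]), 'grip_width': 0.08690828649885862}
top 546.1208860235513 327.9584031161033 248.8279449838985 [[-0.0253, -0.9951, 0.0951, 0.4182], [-0.9995, 0.0232, -0.0231, 0.0056], [0.0208, -0.0956, -0.9952, 1.4219], [0.0, 0.0, 0.0, 1.0]]
side 529.652180851423 317.0362386510428 230.38341204321284 [[-0.854, -0.313, 0.4155, -0.0488], [-0.5202, 0.5192, -0.6781, 0.9716], [-0.0035, -0.7953, -0.6063, 0.9087], [0.0, 0.0, 0.0, 1.0]]
```

View pics/top0.png

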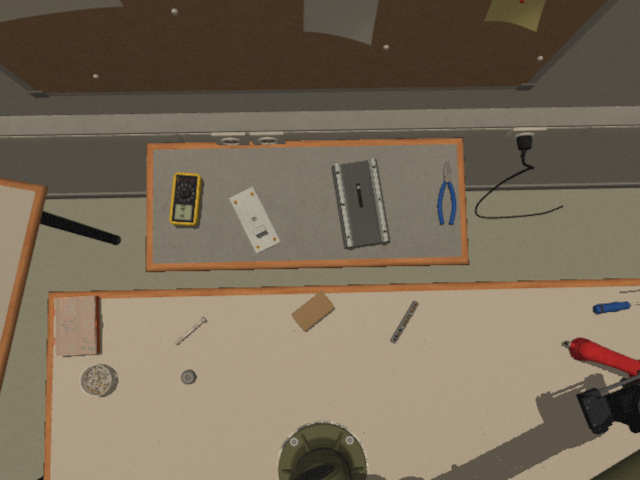

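View pics/side0.png

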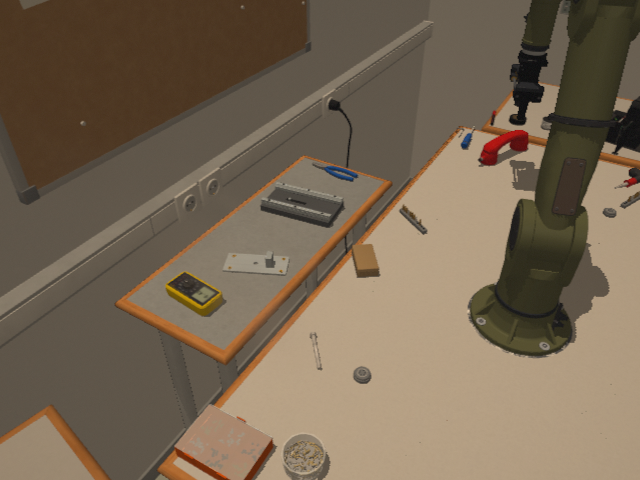

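```bash
cat > h.py <<'E'
from cell import env
import cv2,numpy as np
from scipy.spatial.transform import Rotation as Ro
def ray(c,p):
    M=np.array(c["cam_to_world"]);d=M[:3,:3]@np.array([(p[0]-c["cx"])/c["fx"],(p[1]-c["cy"])/c["fy"],1.])
    return M[:3,3],d/np.linalg.norm(d)
def plane(c,p,z):
    o,d=ray(c,p);return o+d*(z-o[2])/d[2]
def tri(*cp):
    A=np.zeros((3,3));b=np.zeros(3);R=[ray(c,p) for c,p in cp]
    for o,d in R: P=np.eye(3)-np.outer(d,d);A+=P;b+=P@o
    x=np.linalg.solve(A,b);return x,[np.linalg.norm((np.eye(3)-np.outer(d,d))@(x-o)) for o,d in R]
def proj(c,X):
    M=np.linalg.inv(np.array(c["cam_to_world"]));p=M[:3,:3]@X+M[:3,3];return np.array([c["fx"]*p[0]/p[2]+c["cx"],c["fy"]*p[1]/p[2]+c["cy"]])
E
python3 - <<'E'
from h import *
T=env.calibration("top");S=env.calibration("side")
for n,a,b in [("slotnear",(361,208),(306,203.5)),("slotfar",(358,183),(288,199)),("handle",(261,232),(269,254)),("benchL near",(148,270),(226,353)),("bench R near",(467,264),(391,183)),("bench far L",(148,143),(126,302)),("cork",(314,311),(365,258))]:
    print(n,*tri((T,a),(S,b)))
t=cv2.imread("pics/top0.png")[140:260,220:400];s=cv2.imread("pics/side0.png")[170:290,210:360]
t=cv2.resize(t,None,fx=4.4,fy=4.4,interpolation=cv2.INTER_CUBIC);cv2.imwrite("pics/tc.png",t)
c=env.calibration("wrist");print(np.round(c["cam_to_world"],3).tolist(),c["fx"])
E
```

```text
slotnear [ 0.65597705 -0.11565198  0.02154714] [np.float64(0.0005932067893869465), np.float64(0.0005932067893872233)]
slotfar [ 0.72053687 -0.11141058  0.01806851] [np.float64(0.003228723921241964), np.float64(0.0032287239212418707)]
handle [0.59983827 0.14447805 0.03669986] [np.float64(0.0025803871959899885), np.float64(0.0025803871959901485)]
benchL near [0.50944522 0.43745803 0.00827335] [np.float64(0.00015017295208652739), np.float64(0.00015017295208654294)]
bench R near [ 0.50616591 -0.39326698 -0.00829422] [np.float64(0.00011872495474105814), np.float64(0.00011872495474121455)]
bench far L [ 0.8382183   0.43596893 -0.00566048] [np.float64(0.01158121411094138), np.float64(0.01158121411094134)]
cork [0.39348463 0.0126718  0.01843919] [np.float64(0.00023433139127083447), np.float64(0.00023433139127088576)]
[[0.322, -0.912, -0.255, 0.28], [-0.947, -0.311, -0.085, -0.591], [-0.002, 0.268, -0.963, 0.384], [0.0, 0.0, 0.0, 1.0]] 378.0967820125572
```

View pics/tc.png

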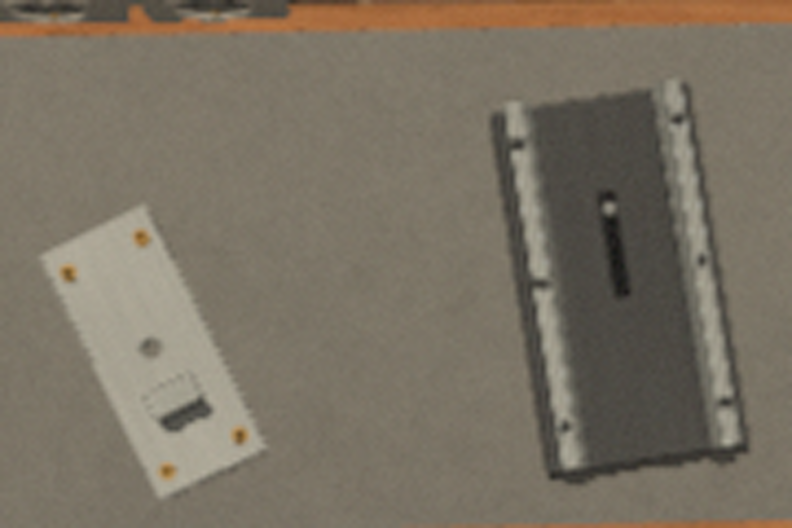

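Emit:
send_rows(series=[{"travel": [2, -1.5, -0.3], "dr": [0, 0, -3], "claw": 6}, {"travel": [5, -3.8, -0.6], "dr": [0, 0, -8], "claw": 6}, {"travel": [8, -6, -1], "dr": [0, 0, -14], "claw": 6}, {"travel": [11, -8.3, -1.4], "dr": [0, 0, -20], "claw": 6}, {"travel": [14.2, -10.7, -1.8], "dr": [0, 0, -26], "claw": 6}, {"travel": [17.4, -13.1, -2.2], "dr": [0, 0, -32], "claw": 6}, {"travel": [20.6, -15.5, -2.6], "dr": [0, 0, -38], "claw": 6}, {"travel": [23.8, -17.9, -3], "dr": [0, 0, -44], "claw": 6}, {"travel": [27, -20.3, -3.4], "dr": [0, 0, -50], "claw": 6}, {"travel": [30.2, -22.7, -3.8], "dr": [0, 0, -56], "claw": 6}, {"travel": [33.4, -25.1, -4.2], "dr": [0, 0, -62], "claw": 6}, {"travel": [36.6, -27.5, -4.6], "dr": [0, 0, -68], "claw": 6}])

```text
time_s: 1.1
tool_pos: [0.4677, -0.2353, 0.2686]
tool_rot: [-180.0, 0.0, 87.1]
force: [0.7, -0.5, 0.6]
grip_width: 0.06
```

Emit:
send_rows(series=[{"travel": [3.3, 2, -0.4], "dr": [0, 0, -2], "claw": 6}, {"travel": [6.6, 4, -0.8], "dr": [0, 0, -4], "claw": 6}, {"travel": [9.9, 6, -1.2], "dr": [0, 0, -6], "claw": 6}, {"travel": [13.2, 8, -1.6], "dr": [0, 0, -8], "claw": 6}, {"travel": [16.5, 10, -2], "dr": [0, 0, -10], "claw": 6}, {"travel": [19.8, 12, -2.4], "dr": [0, 0, -12], "claw": 6}, {"travel": [23.1, 14, -2.8], "dr": [0, 0, -14], "claw": 6}, {"travel": [25.5, 15.5, -3], "dr": [0, 0, -15], "claw": 6}, {"travel": [27, 16.5, -3], "dr": [0, 0, -15], "claw": 6}, {"travel": [27.4, 16.7, -3], "dr": [0, 0, -15], "claw": 6}, {"travel": [27.4, 16.7, -3], "dr": [0, 0, -15], "claw": 6}, {"travel": [27.4, 16.7, -3], "dr": [0, 0, -15], "claw": 6}])

```text
time_s: 2.1
tool_pos: [0.6489, 0.0258, 0.298]
tool_rot: [-179.9, 0.0, 101.7]
force: [-0.9, -0.7, 0.9]
grip_width: 0.0603
```

```bash
python3 - <<'E'
from h import *
import pickle
o=env.get_obs();c=env.calibration("wrist");im=env.read_camera("wrist");cv2.imwrite("pics/w1.png",im)
pickle.dump((c,o),open("w1.pkl","wb"));print(o["tool_pos"],o["tool_rot"],o["qpos"],o["time_s"])
E
```

```text
[0.6488863  0.02579049 0.2979551 ] [-1.79913179e+02  4.62151689e-02  1.01735514e+02] [ 24.52421731  21.38314819 -39.80092029  75.09320235  13.54665074
  88.30341076  -1.97596456] 2.1
```

View pics/w1.png

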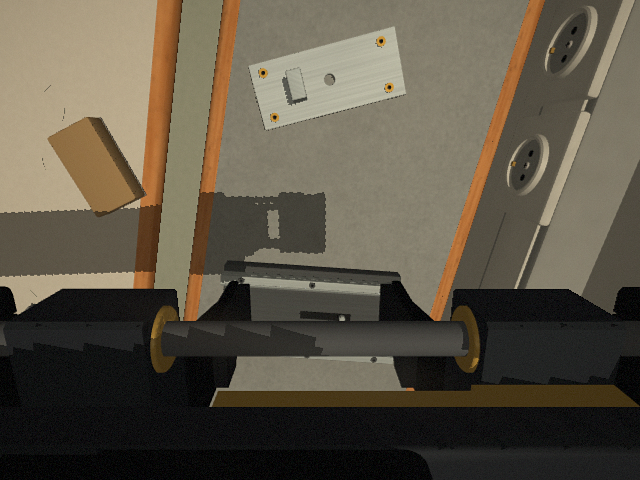

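Emit:
send_rows(series=[{"travel": [-3, -0.6, 0], "dr": [0, 0, 0], "claw": 6}, {"travel": [-6.5, -1.3, 0], "dr": [0, 0, 0.5], "claw": 6}, {"travel": [-10, -2, 0], "dr": [0, 0, 1], "claw": 6}, {"travel": [-13.5, -2.7, 0], "dr": [0, 0, 1.5], "claw": 6}, {"travel": [-17, -3.4, 0], "dr": [0, 0, 2], "claw": 6}, {"travel": [-20, -4, 0], "dr": [0, 0, 2.5], "claw": 6}, {"travel": [-22.5, -4.6, 0], "dr": [0, 0, 3], "claw": 6}, {"travel": [-23.5, -4.8, 0], "dr": [0, 0, 3], "claw": 6}, {"travel": [-23.5, -4.8, 0], "dr": [0, 0, 3], "claw": 6}, {"travel": [-23.5, -4.8, 0], "dr": [0, 0, 3], "claw": 6}])

```text
time_s: 2.98
tool_pos: [0.6498, -0.2127, 0.2986]
tool_rot: [180.0, -0.1, 98.7]
force: [-0.1, 1.2, -0.5]
grip_width: 0.0599
```

```bash
python3 - <<'E'
from h import *
import pickle
o=env.get_obs();c=env.calibration("wrist");im=env.read_camera("wrist");cv2.imwrite("pics/w2.png",im)
pickle.dump((c,o),open("w2.pkl","wb"));print(o["tool_pos"],o["tool_rot"],o["qpos"],o["time_s"])
# template from w1
c,o=pickle.load(open("w1.pkl","rb"));im=cv2.imread("pics/w1.png")
hsv=cv2.cvtColor(im,cv2.COLOR_BGR2HSV)
m=((hsv[...,2]>140)&(hsv[...,1]<60)).astype(np.uint8)*255;m[:, :235]=0;m[:,430:]=0;m[150:]=0
m=cv2.morphologyEx(m,cv2.MORPH_OPEN,np.ones((3,3)))
k=max(cv2.findContours(m,cv2.RETR_EXTERNAL,cv2.CHAIN_APPROX_NONE)[0],key=cv2.contourArea)
P=np.array([plane(c,p[0],0.005)[:2] for p in cv2.convexHull(k)],np.float32)*1000
r=cv2.minAreaRect(P);print("rect",r)
print("hole",plane(c,(330,79),.005)); print("handle",plane(c,(294.5,83),.037))
E
```

```text
[ 0.64980912 -0.21268839  0.29863186] [ 1.79999185e+02 -5.09883340e-02  9.87254033e+01] [ 39.15700414  24.8322755  -34.14953953  69.53123062  13.58701297
  89.54106284  16.15191306] 2.9833
rect ((635.9135131835938, 163.3170928955078), (164.71400451660156, 70.57888793945312), 25.53090476989746)
hole [0.63867033 0.16442371 0.005     ]
handle [0.60316538 0.14852777 0.037     ]
```

View pics/w2.png

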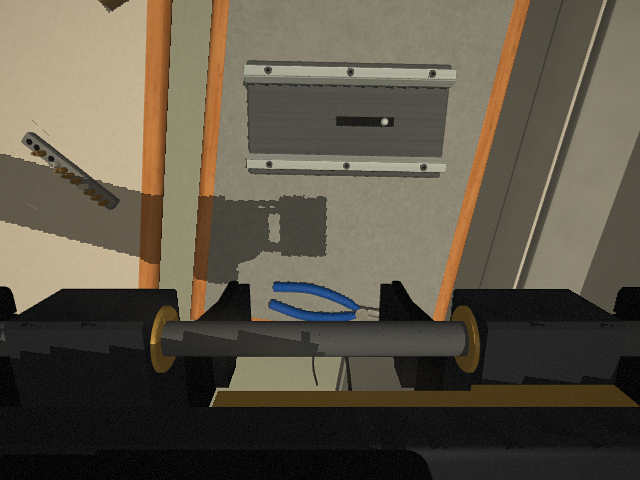

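```bash
python3 - <<'E'
from h import *
import pickle
c,o=pickle.load(open("w2.pkl","rb"));im=cv2.imread("pics/w2.png");g=cv2.cvtColor(im,cv2.COLOR_BGR2GRAY)
s=g[112:131,326:404];print(np.round(s[6:12].mean(0)).astype(int).tolist())
m=(s<30).astype(np.uint8);m=cv2.morphologyEx(m,cv2.MORPH_CLOSE,np.ones((9,9)))
k=max(cv2.findContours(m,0,1)[0],key=cv2.contourArea);P=np.array([plane(c,p[0]+[326,112],.02)[:2] for p in k],np.float32)*1000
print("slot",cv2.minAreaRect(P))
pn=np.argwhere(s>120);p=pn.mean(0)[::-1]+[326,112];print("pin px",p,len(pn),plane(c,p,.027)*1000)
# bright rails
b=(g>140).astype(np.uint8)
for y0,y1 in((62,88),(150,175)):
    bb=np.zeros_like(b);bb[y0:y1,240:462]=b[y0:y1,240:462]
    k=max(cv2.findContours(bb,0,1)[0],key=cv2.contourArea);print("bbox",cv2.boundingRect(k))
    print("rail",cv2.minAreaRect(np.array([plane(c,p[0],.037)[:2] for p in k],np.float32)*1000))
    # screws
    sub=g[y0:y1,240:462]
a=[plane(c,p,.037)*1000 for p in((268,71),(350,72),(432,74),(269,164),(346,166),(424,167))]
A=np.array(a);print(A.round(1));print("screw centroid",A.mean(0),np.degrees(np.arctan2(*(A[2]-A[0])[[1,0]])),np.degrees(np.arctan2(*(A[5]-A[3])[[1,0]])))
T=env.calibration("top")
for n,px,z in[("slotn",(220+622/4.4,140+297/4.4),.02),("slotf",(220+607/4.4,140+190/4.4),.02),("hole",(220+151/4.4,140+347/4.4),.005)]:print(n,plane(T,px,z)*1000)
E
```

```text
[78, 78, 78, 78, 78, 77, 77, 79, 78, 75, 42, 26, 26, 28, 29, 29, 29, 29, 28, 28, 28, 30, 30, 27, 28, 29, 26, 30, 27, 26, 26, 28, 28, 27, 28, 28, 27, 29, 28, 27, 29, 28, 28, 28, 29, 30, 28, 27, 29, 29, 26, 29, 29, 20, 34, 86, 116, 154, 169, 173, 163, 125, 46, 24, 27, 28, 28, 28, 76, 78, 78, 78, 79, 79, 78, 78, 79, 78]
slot ((692.6322021484375, -113.91795349121094), (62.32497024536133, 13.063089370727539), 6.365931987762451)
pin px [384.5625 121.1875] 32 [ 712.83521019 -109.2158056    27.        ]
bbox (351, 67, 106, 13)
rail ((720.9790649414062, -60.993751525878906), (108.10554504394531, 10.390060424804688), 7.472345352172852)
bbox (348, 162, 98, 10)
rail ((733.8091430664062, -154.5250701904297), (107.31793212890625, 9.733051300048828), 8.726036071777344)
[[ 582.2  -79.8   37. ]
 [ 666.1  -67.9   37. ]
 [ 750.4  -56.9   37. ]
 [ 594.5 -173.2   37. ]
 [ 678.6 -162.4   37. ]
 [ 763.8 -150.5   37. ]]
screw centroid [ 672.60783503 -115.09469308   37.        ] 7.758768321065832 7.638814437686114
slotn [ 658.06353452 -116.49615098   20.        ]
slotf [ 722.51879916 -109.58295035   20.        ]
hole [636.67928978 163.23517212   5.        ]
```

Emit:
send_rows(series=[{"travel": [3, 0.1, 1.2], "dr": [0, 0, -1], "claw": 5}, {"travel": [6.5, 0.2, 3], "dr": [0, 0, -2.5], "claw": 5}, {"travel": [10, 0.3, 4.8], "dr": [0, 0, -4], "claw": 5}, {"travel": [13.5, 0.4, 6.6], "dr": [0, 0, -6], "claw": 5}, {"travel": [17, 0.5, 8.4], "dr": [0, 0, -8], "claw": 5}, {"travel": [20.5, 0.6, 10.2], "dr": [0, 0, -10], "claw": 5}, {"travel": [24, 0.7, 12], "dr": [0, 0, -12], "claw": 5}, {"travel": [27.5, 0.8, 14], "dr": [0, 0, -14], "claw": 5}, {"travel": [31, 0.8, 16.5], "dr": [0, 0, -15.5], "claw": 5}, {"travel": [34, 0.9, 18.5], "dr": [0, 0, -16.8], "claw": 5}, {"travel": [36, 0.9, 19.9], "dr": [0, 0, -16.8], "claw": 5}, {"travel": [36.4, 0.9, 19.9], "dr": [0, 0, -16.8], "claw": 5}])

```text
time_s: 4.03
tool_pos: [0.5983, 0.1566, 0.097]
tool_rot: [-179.8, -0.3, 116.3]
force: [-0.6, 0.4, -0.5]
grip_width: 0.0503
```

Emit:
send_rows(series=[{"travel": [0, 0, 0], "dr": [0, 0, 0], "claw": 5}, {"travel": [0, 0, 0], "dr": [0, 0, 0], "claw": 5}])

```text
time_s: 4.2
tool_pos: [0.6039, 0.1489, 0.1006]
tool_rot: [179.9, 0.1, 115.7]
force: [0.9, -0.8, 0.6]
grip_width: 0.0503
```

Emit:
send_rows(series=[{"travel": [0, 0, 1.5], "dr": [0, 0, 0], "claw": 5}, {"travel": [0, 0, 3.5], "dr": [0, 0, 0], "claw": 5}, {"travel": [0, 0, 5.5], "dr": [0, 0, 0], "claw": 5}, {"travel": [0, 0, 7], "dr": [0, 0, 0], "claw": 5}, {"travel": [0, 0, 8], "dr": [0, 0, 0], "claw": 5}, {"travel": [0, 0, 8.6], "dr": [0, 0, 0], "claw": 4}, {"travel": [0, 0, 8.8], "dr": [0, 0, 0], "claw": 3}, {"travel": [0, 0, 8.8], "dr": [0, 0, 0], "claw": 2.5}, {"travel": [0, 0, 8.8], "dr": [0, 0, 0], "claw": 2}])

```text
time_s: 4.95
tool_pos: [0.6044, 0.1484, 0.0125]
tool_rot: [179.9, 0.0, 115.6]
force: [-0.0, 0.7, 0.2]
grip_width: 0.031
```

Emit:
send_rows(series=[{"travel": [0, 0, 0], "dr": [0, 0, 0], "claw": 1.8}, {"travel": [0, 0, 0], "dr": [0, 0, 0], "claw": 1.6}, {"travel": [0, 0, 0], "dr": [0, 0, 0], "claw": 1.3}, {"travel": [0, 0, 0], "dr": [0, 0, 0], "claw": 1}, {"travel": [0, 0, 0], "dr": [0, 0, 0], "claw": 1}, {"travel": [0, 0, 0], "dr": [0, 0, 0], "claw": 1}], grip_force=35)

```text
time_s: 5.45
tool_pos: [0.6035, 0.1481, 0.012]
tool_rot: [-180.0, 0.0, 115.6]
force: [-3.6, -1.8, 5.1]
grip_width: 0.0159
```

Emit:
send_rows(series=[{"travel": [0, 0, -0.6], "dr": [0, 0, 0], "claw": 1}, {"travel": [0, 0, -2], "dr": [0, 0, 0], "claw": 1}, {"travel": [0, 0, -4], "dr": [0, 0, 0], "claw": 1}, {"travel": [0, 0, -6], "dr": [0, 0, 0], "claw": 1}, {"travel": [-1, -0.4, -8], "dr": [0, 0, 0.5], "claw": 1}, {"travel": [-3, -1.3, -9.5], "dr": [0, 0, 2], "claw": 1}, {"travel": [-5.5, -2.3, -10.5], "dr": [0, 0, 4], "claw": 1}, {"travel": [-8.2, -3.5, -10.8], "dr": [0, 0, 6], "claw": 1}, {"travel": [-11, -4.6, -10.8], "dr": [0, 0, 8], "claw": 1}, {"travel": [-13.8, -5.8, -10.8], "dr": [0, 0, 10], "claw": 1}, {"travel": [-16.6, -7, -10.8], "dr": [0, 0, 12], "claw": 1}, {"travel": [-19.4, -8.2, -10.8], "dr": [0, 0, 14], "claw": 1}])

```text
time_s: 6.45
tool_pos: [0.6136, -0.0634, 0.1205]
tool_rot: [179.9, 0.0, 101.5]
force: [-0.4, -0.0, -2.2]
grip_width: 0.0158
```

Emit:
send_rows(series=[{"travel": [-2.4, -0.4, 0], "dr": [0, 0, 1.7], "claw": 1}, {"travel": [-4.2, -0.7, 0], "dr": [0, 0, 2.8], "claw": 1}, {"travel": [-5.4, -0.9, 0], "dr": [0, 0, 3.5], "claw": 1}, {"travel": [-6, -0.9, 0], "dr": [0, 0, 3.9], "claw": 1}, {"travel": [-6, -0.9, 0], "dr": [0, 0, 3.9], "claw": 1}, {"travel": [-6, -0.9, 0], "dr": [0, 0, 3.9], "claw": 1}, {"travel": [-6, -0.9, 0], "dr": [0, 0, 3.9], "claw": 1}])

```text
time_s: 7.03
tool_pos: [0.6169, -0.12, 0.1196]
tool_rot: [180.0, -0.1, 97.9]
force: [0.3, 0.6, -3.5]
grip_width: 0.0158
```

```bash
python3 - <<'E'
from h import *
o=env.get_obs();print(o["tool_pos"],o["tool_rot"],o["force"],o["qpos"],o["time_s"])
w=env.read_camera("wrist");t=env.read_camera("top");s=env.read_camera("side")
for n,i in zip("wts",(w,t,s)):cv2.imwrite(f"pics/hold_{n}.png",i)
t=cv2.resize(t[140:280,300:420],None,fx=3.3,fy=3.3,interpolation=2);s=cv2.resize(s[150:290,230:350],None,fx=3.3,fy=3.3,interpolation=2)
w=w[:400,160:560]
h=600-0
out=np.zeros((600,800,3),np.uint8);out[:462,:396]=t;out[:462,400:796]=s
cv2.imwrite("pics/holdc.png",out)
E
```

```text
[ 0.616891   -0.12002392  0.1195829 ] [ 1.79987857e+02 -7.90953525e-02  9.78762043e+01] [ 0.34288793  0.55804887 -3.53259505] [ 36.65971393  23.49019224 -35.29290655  92.56510593  14.24163739
  68.52402154   6.23476875] 7.0333
```

View pics/hold_w.png

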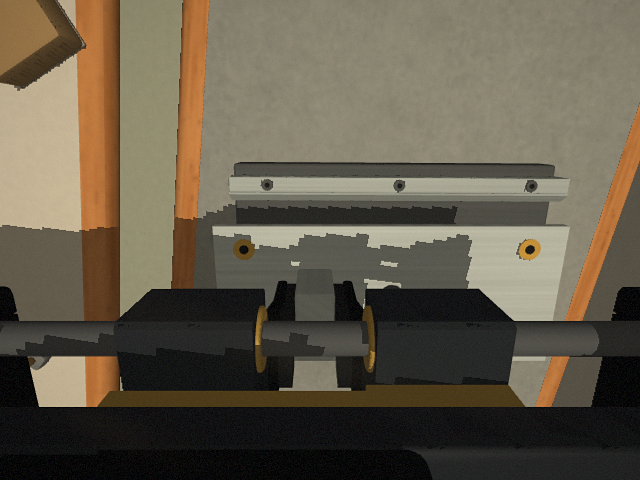

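View pics/holdc.png

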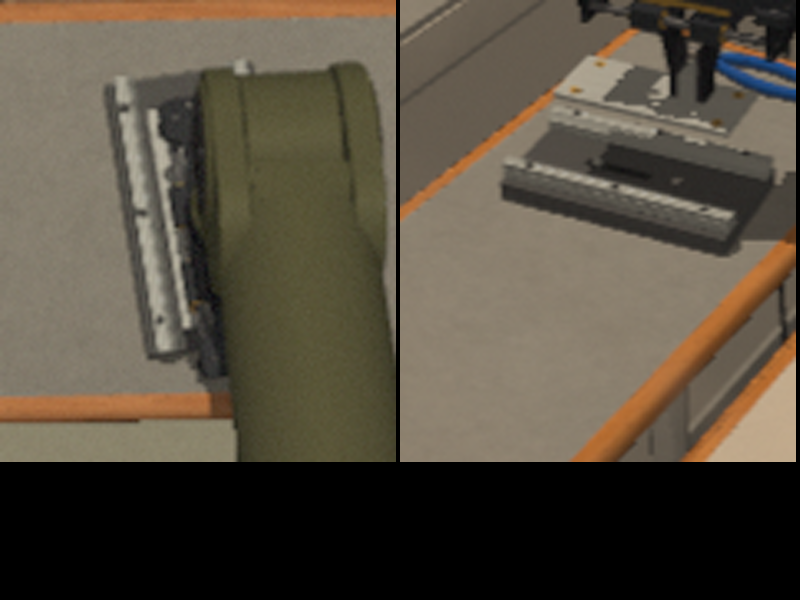

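```bash
python3 - <<'E'
from h import *
c=env.calibration("wrist");o=env.get_obs();print(o["tool_pos"])
g=cv2.cvtColor(cv2.imread("pics/hold_w.png"),6)
# plate +y edge subpixel: steepest row gradient
pts=[]
for x in list(range(220,285,6))+list(range(475,565,6)):
    col=g[205:240,x].astype(float);d=np.diff(cv2.GaussianBlur(col[:,None],(1,5),0)[:,0]);pts.append((x,205+np.argmax(d)+.5))
z=o["tool_pos"][2]-.012+.005
E=np.array([plane(c,p,z)[:2] for p in pts])*1000
f=np.polyfit(E[:,0],E[:,1],1);print("edge yaw",np.degrees(np.arctan(f[0])),"resid",np.std(E[:,1]-np.polyval(f,E[:,0])))
S=np.array([plane(c,p,.037)[:2] for p in((267,185),(399.5,185.5),(531.5,186))])*1000
fs=np.polyfit(S[:,0],S[:,1],1);print("screws",S.round(1),np.degrees(np.arctan(fs[0])))
row=g[235:242,205:580].mean(0);d=np.diff(cv2.GaussianBlur(row[None],(5,1),0)[0]);
l,r=205+np.argmax(d[:20])+.5,205+350+np.argmin(d[350:])+.5
L=plane(c,(l,238),z)*1000;R=plane(c,(r,238),z)*1000;print(l,r,L,R,np.linalg.norm(R-L))
a=np.radians(7.7);u=np.array([np.cos(a),np.sin(a)]);v=np.array([-u[1],u[0]])
O=np.array([672.6,-115.2]);tcp=o["tool_pos"][:2]*1000
print("fix frame: edge lat",((E-O)@v).round(1)[[0,-1]],"screws",((S-O)@u).round(1),((S-O)@v).round(1),"tcp",(tcp-O)@u,(tcp-O)@v,"ends",(L[:2]-O)@u,(R[:2]-O)@u)
E
```

```text
[ 0.61681598 -0.12097077  0.11961165]
edge yaw 7.770552552802812 resid 0.13891375208452608
screws [[581.8 -80.2]
 [666.5 -68.9]
 [751.  -57.6]] 7.6109400686192386
212.5 567.5 [567.45580996 -97.99683501 112.61164781] [730.45904266 -75.58986715 112.61164781] 164.5360935491544
fix frame: edge lat [37.1 37. ] screws [-85.3   0.2  85.4] [46.8 46.7 46.6] tcp -56.05423428040651 1.7555553812848017 ends -101.89113942624225 62.64454983232904
```

Emit:
send_rows(series=[{"travel": [-0.1, -0.1, 0.5], "dr": [-0.5, 0, 0], "claw": 1}, {"travel": [-0.2, -0.3, 1.5], "dr": [-1.5, 0, 0], "claw": 1}, {"travel": [-0.24, -0.35, 2.8], "dr": [-2.5, 0, 0], "claw": 1}, {"travel": [-0.24, -0.35, 4.2], "dr": [-3, 0, 0], "claw": 1}, {"travel": [-0.24, -0.35, 5.2], "dr": [-3, 0, 0], "claw": 1}, {"travel": [-0.24, -0.35, 5.7], "dr": [-3, 0, 0], "claw": 1}, {"travel": [-0.24, -0.35, 5.7], "dr": [-3, 0, 0], "claw": 1}, {"travel": [-0.24, -0.35, 5.7], "dr": [-3, 0, 0], "claw": 1}, {"travel": [-0.24, -0.35, 5.7], "dr": [-3, 0, 0], "claw": 1}])

```text
time_s: 7.93
tool_pos: [0.6144, -0.1254, 0.0633]
tool_rot: [176.9, 0.0, 97.7]
force: [0.2, -0.3, -2.5]
grip_width: 0.0157
```

```bash
cat > chk.py <<'E'
from h import *
import sys
o=env.get_obs();c=env.calibration("wrist");im=env.read_camera("wrist");cv2.imwrite(sys.argv[1],im);g=cv2.cvtColor(im,6)
print(o["time_s"],o["tool_pos"],o["tool_rot"],o["force"])
R=Ro.from_euler("xyz",o["tool_rot"],degrees=True).as_matrix()
p0=o["tool_pos"]+R@[0,0,.012-.005]; nrm=R[:,2]   # plate top plane through p0
def onp(p):
    q,d=ray(c,p);return q+d*(nrm@(p0-q))/(nrm@d)
def edge(x,lo,hi):
    d=np.diff(cv2.GaussianBlur(g[lo:hi,x].astype(float)[:,None],(1,5),0)[:,0]);return lo+np.argmax(d)+.5
# expected row of plate edge: project tool point x=+35mm
a=np.radians(7.7);u=np.array([np.cos(a),np.sin(a)]);v=np.array([-u[1],u[0]]);O=np.array([.6726,-.1152])
def fr(X): return np.array([(X[:2]-O)@u,(X[:2]-O)@v,X[2]])*1000
for f in(-.04,-.03,.09,.10,.11):
    p=proj(c,p0+R@[.035,f,0]);x,y=int(p[0]),int(p[1])
    if 0<=x<640: print("edge",fr(onp((x,edge(x,y-14,y+14)))).round(1),"exp row",y)
for sx in(-85,0,85):
    X=O+u*sx/1e3+v*.0471;p=proj(c,np.array([*X,.037]));x,y=p.astype(int)
    w=g[max(y-9,0):y+10,max(x-9,0):x+10];m=(w<w.max()*.55).astype(np.uint8)
    n,l,s,ce=cv2.connectedComponentsWithStats(m);print("screw exp",p.round(1),[(s[i,4],(ce[i]+[x-9,y-9]).round(1),fr(plane(c,ce[i]+[x-9,y-9],.037))[:2].round(1)) for i in range(1,n) if 8<s[i,4]<130])
E
python3 chk.py pics/h2.png
```

```text
7.9333 [ 0.6144302  -0.12539336  0.06333678] [1.76918891e+02 1.86945136e-02 9.77017839e+01] [ 0.22921713 -0.30742398 -2.54372194]
edge [-98.6  33.1  54.2] exp row 226
edge [-89.   33.1  54.7] exp row 226
edge [31.1 33.1 61.2] exp row 226
edge [40.7 33.1 61.7] exp row 226
edge [50.8 33.1 62.2] exp row 226
screw exp [256.2 189.9] []
screw exp [425.1 188.7] []
screw exp [586.6 187.6] []
```

```bash
python3 -c "
import cv2;i=cv2.imread('pics/h2.png')[150:290,200:600];cv2.imwrite('pics/h2c.png',cv2.resize(i,None,fx=2,fy=2,interpolation=0))"
```

```text
(no output)
```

View pics/h2c.png

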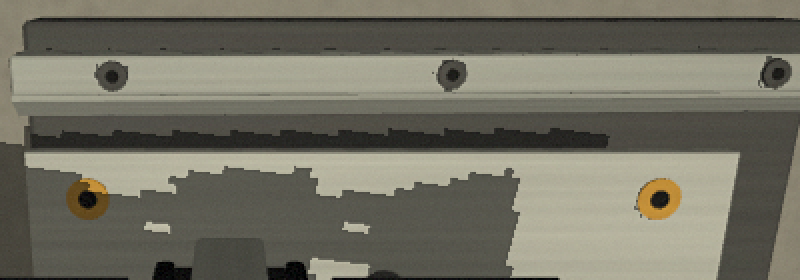

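Emit:
send_rows(series=[{"travel": [0.12, 0.08, 0], "dr": [0, 0, 0], "claw": 1}, {"travel": [0.25, 0.15, 0.2], "dr": [0, 0, 0], "claw": 1}, {"travel": [0.25, 0.12, 0.6], "dr": [0, 0, 0], "claw": 1}, {"travel": [0.25, 0.09, 1.0], "dr": [0, 0, 0], "claw": 1}, {"travel": [0.25, 0.08, 1.2], "dr": [0, 0, 0], "claw": 1}, {"travel": [0.25, 0.08, 1.2], "dr": [0, 0, 0], "claw": 1}, {"travel": [0.25, 0.08, 1.2], "dr": [0, 0, 0], "claw": 1}, {"travel": [0.25, 0.08, 1.2], "dr": [0, 0, 0], "claw": 1}, {"travel": [0.25, 0.08, 1.2], "dr": [0, 0, 0], "claw": 1}])

```text
time_s: 8.73
tool_pos: [0.6148, -0.123, 0.0508]
tool_rot: [177.0, 0.0, 97.7]
force: [0.1, 0.8, -2.1]
grip_width: 0.0157
```

```bash
python3 chk.py pics/h3.png; python3 -c "
import cv2;i=cv2.imread('pics/h3.png')[150:290,200:600];cv2.imwrite('pics/h3c.png',cv2.resize(i,None,fx=2,fy=2,interpolation=0))"
```

```text
8.7333 [ 0.61478347 -0.1229857   0.05076095] [1.76983403e+02 1.09664750e-02 9.76783189e+01] [ 0.0899716   0.84449509 -2.05881042]
edge [-97.9  35.5  41.7] exp row 226
edge [-88.3  35.5  42.2] exp row 226
edge [31.8 35.4 48.5] exp row 226
edge [41.4 35.4 49. ] exp row 226
edge [51.5 35.4 49.5] exp row 226
screw exp [252.3 198.5] []
screw exp [432.2 197. ] []
screw exp [603.8 195.6] []
```

View pics/h3c.png

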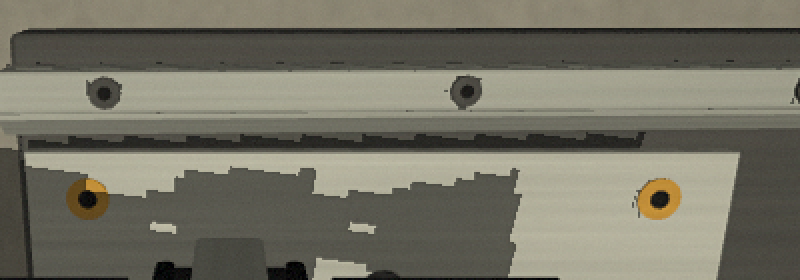

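Emit:
send_rows(series=[{"travel": [0, -0.02, 0.4], "dr": [0, 0, 0], "claw": 1}, {"travel": [0, -0.04, 0.8], "dr": [0, 0, 0], "claw": 1}, {"travel": [0, -0.06, 1.1], "dr": [0, 0, 0], "claw": 1}, {"travel": [0, -0.07, 1.3], "dr": [0, 0, 0], "claw": 1}, {"travel": [0, -0.07, 1.4], "dr": [0, 0, 0], "claw": 1}, {"travel": [0, -0.07, 1.4], "dr": [0, 0, 0], "claw": 1}, {"travel": [0, -0.07, 1.4], "dr": [0, 0, 0], "claw": 1}])

```text
time_s: 9.37
tool_pos: [0.6147, -0.1229, 0.0365]
tool_rot: [177.0, -0.0, 97.7]
force: [0.1, -0.1, -2.6]
grip_width: 0.0155
```

Emit:
send_rows(series=[{"travel": [0, 0, 0.05], "dr": [0, 0, 0], "claw": 1}, {"travel": [0, -0.01, 0.1], "dr": [0, 0, 0], "claw": 1}, {"travel": [0, -0.01, 0.15], "dr": [0, 0, 0], "claw": 1}, {"travel": [0, -0.01, 0.18], "dr": [0, 0, 0], "claw": 1}, {"travel": [0, -0.01, 0.18], "dr": [0, 0, 0], "claw": 1}, {"travel": [0, -0.01, 0.18], "dr": [0, 0, 0], "claw": 1}])

```text
time_s: 9.87
tool_pos: [0.6146, -0.1229, 0.0348]
tool_rot: [177.0, 0.0, 97.7]
force: [-0.4, 0.1, -2.9]
grip_width: 0.0158
```

Emit:
send_rows(series=[{"travel": [0, 0, 0.03], "dr": [0, 0, 0], "claw": 1}, {"travel": [0, 0, 0.06], "dr": [0, 0, 0], "claw": 1}, {"travel": [0, 0, 0.09], "dr": [0, 0, 0], "claw": 1}, {"travel": [0, 0, 0.09], "dr": [0, 0, 0], "claw": 1}, {"travel": [0, 0, 0.09], "dr": [0, 0, 0], "claw": 1}])

```text
time_s: 10.28
tool_pos: [0.6148, -0.123, 0.0343]
tool_rot: [177.0, 0.0, 97.7]
force: [-2.1, 0.2, 0.7]
grip_width: 0.0158
```

Emit:
send_rows(series=[{"travel": [0, 0, 0], "dr": [0, 0, 0], "claw": 1.8}, {"travel": [0, 0, 0], "dr": [0, 0, 0], "claw": 2.1}, {"travel": [0, 0, 0], "dr": [0, 0, 0], "claw": 2.5}, {"travel": [0, 0, 0], "dr": [0, 0, 0], "claw": 2.8}, {"travel": [0, 0, 0], "dr": [0, 0, 0], "claw": 2.8}, {"travel": [0, 0, 0], "dr": [0, 0, 0], "claw": 2.8}, {"travel": [0, 0, 0], "dr": [0, 0, 0], "claw": 2.8}])

```text
time_s: 10.87
tool_pos: [0.6147, -0.1229, 0.0339]
tool_rot: [177.0, 0.0, 97.7]
force: [-0.8, 0.1, 0.6]
grip_width: 0.0274
```

```bash
python3 chk.py pics/h4.png | head -6; python3 -c "
import cv2;i=cv2.imread('pics/h4.png')[150:330,180:580];cv2.imwrite('pics/h4c.png',cv2.resize(i,None,fx=2,fy=2,interpolation=0))"
```

```text
10.8667 [ 0.61474809 -0.12291343  0.03388038] [1.76995760e+02 7.21422804e-03 9.76837217e+01] [-0.83987192  0.06523184  0.61640216]
edge [-98.   35.1  24.8] exp row 226
edge [-88.4  35.1  25.3] exp row 226
edge [31.7 35.5 31.6] exp row 226
edge [41.4 35.5 32.1] exp row 226
edge [51.5 35.  32.6] exp row 226
```

View pics/h4c.png

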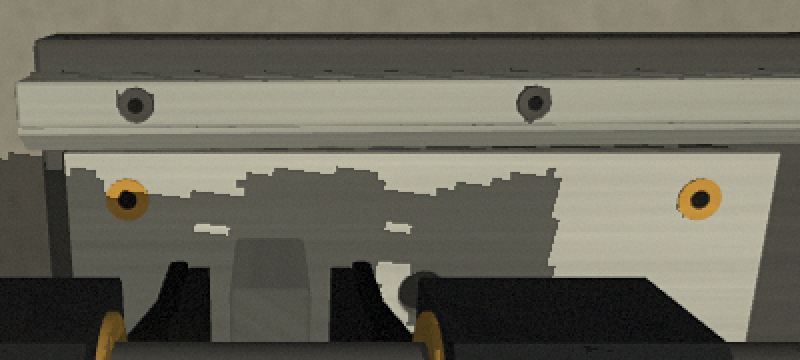

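Emit:
send_rows(series=[{"travel": [0, 0, 0], "dr": [-0.8, 0, 0], "claw": 2.8}, {"travel": [0, 0.05, 0], "dr": [-1.7, 0, 0], "claw": 2.8}, {"travel": [0, 0.1, 0], "dr": [-2.5, 0, 0], "claw": 2.8}, {"travel": [0, 0.2, 0.01], "dr": [-2.5, 0, 0], "claw": 2.8}, {"travel": [0, 0.3, 0.01], "dr": [-2.5, 0, 0], "claw": 2.8}, {"travel": [0, 0.3, 0.01], "dr": [-2.5, 0, 0], "claw": 2.8}, {"travel": [0, 0.3, 0.01], "dr": [-2.5, 0, 0], "claw": 2.8}])

```text
time_s: 11.5
tool_pos: [0.6179, -0.1225, 0.0341]
tool_rot: [174.5, 0.0, 97.7]
force: [0.8, 0.1, -0.3]
grip_width: 0.0282
```

Emit:
send_rows(series=[{"travel": [0, 0.08, 0.01], "dr": [0, 0, 0], "claw": 2.8}, {"travel": [0, 0.16, 0.01], "dr": [0, 0, 0], "claw": 2.8}, {"travel": [0, 0.24, 0.02], "dr": [0, 0, 0], "claw": 2.8}, {"travel": [0, 0.32, 0.03], "dr": [0, 0, 0], "claw": 2.8}, {"travel": [0, 0.4, 0.04], "dr": [0, 0, 0], "claw": 2.8}, {"travel": [0, 0.5, 0.05], "dr": [0, 0, 0], "claw": 2.8}, {"travel": [0, 0.6, 0.06], "dr": [0, 0, 0], "claw": 2.8}, {"travel": [0, 0.7, 0.07], "dr": [0, 0, 0], "claw": 2.8}, {"travel": [0, 0.8, 0.08], "dr": [0, 0, 0], "claw": 2.8}, {"travel": [0, 0.9, 0.09], "dr": [0, 0, 0], "claw": 2.8}, {"travel": [0, 1.0, 0.1], "dr": [0, 0, 0], "claw": 2.8}])

```text
time_s: 12.42
tool_pos: [0.6277, -0.1212, 0.0338]
tool_rot: [174.5, 0.0, 97.7]
force: [-1.8, -0.5, -0.4]
grip_width: 0.028
```

Emit:
send_rows(series=[{"travel": [0, 0.2, 0.02], "dr": [0, 0, 0], "claw": 2.8}, {"travel": [0, 0.45, 0.04], "dr": [0, 0, 0], "claw": 2.8}, {"travel": [0, 0.7, 0.07], "dr": [0, 0, 0], "claw": 2.8}, {"travel": [0, 0.95, 0.09], "dr": [0, 0, 0], "claw": 2.8}, {"travel": [0, 1.2, 0.11], "dr": [0, 0, 0], "claw": 2.8}, {"travel": [0, 1.45, 0.14], "dr": [0, 0, 0], "claw": 2.8}, {"travel": [0, 1.7, 0.16], "dr": [0, 0, 0], "claw": 2.8}, {"travel": [0, 1.95, 0.18], "dr": [0, 0, 0], "claw": 2.8}, {"travel": [0, 2.2, 0.21], "dr": [0, 0, 0], "claw": 2.8}, {"travel": [0, 2.45, 0.23], "dr": [0, 0, 0], "claw": 2.8}, {"travel": [0, 2.7, 0.26], "dr": [0, 0, 0], "claw": 2.8}, {"travel": [0, 2.9, 0.28], "dr": [0, 0, 0], "claw": 2.8}])

```text
time_s: 13.42
tool_pos: [0.6568, -0.1173, 0.0339]
tool_rot: [174.5, 0.0, 97.7]
force: [-2.5, -1.0, 1.7]
grip_width: 0.0284
```

Emit:
send_rows(series=[{"travel": [0, 0.15, 0.01], "dr": [0, 0, 0], "claw": 2.8}, {"travel": [0, 0.3, 0.03], "dr": [0, 0, 0], "claw": 2.8}, {"travel": [0, 0.45, 0.04], "dr": [0, 0, 0], "claw": 2.8}, {"travel": [0, 0.6, 0.06], "dr": [0, 0, 0], "claw": 2.8}, {"travel": [0, 0.75, 0.07], "dr": [0, 0, 0], "claw": 2.8}, {"travel": [0, 0.9, 0.09], "dr": [0, 0, 0], "claw": 2.8}, {"travel": [0, 1.05, 0.1], "dr": [0, 0, 0], "claw": 2.8}, {"travel": [0, 1.2, 0.12], "dr": [0, 0, 0], "claw": 2.8}, {"travel": [0, 1.35, 0.13], "dr": [0, 0, 0], "claw": 2.8}, {"travel": [0, 1.5, 0.14], "dr": [0, 0, 0], "claw": 2.8}])

```text
time_s: 14.25
tool_pos: [0.6715, -0.1153, 0.0339]
tool_rot: [174.5, 0.0, 97.7]
force: [-2.9, -0.1, 2.4]
grip_width: 0.0279
```

```bash
python3 - <<'E'
from h import *
o=env.get_obs();print(o["tool_pos"],o["force"],o["wrist_torque"]);c=env.calibration("wrist");im=env.read_camera("wrist");cv2.imwrite("pics/p1.png",im)
# orange bushes in image
h=cv2.cvtColor(im,cv2.COLOR_BGR2HSV);m=cv2.inRange(h,(8,120,60),(30,255,255));m[:150]=0;m[300:]=0;m[:,:170]=0
n,l,s,ce=cv2.connectedComponentsWithStats(m);print([(s[i].tolist(),ce[i].round(1)) for i in range(1,n) if s[i,4]>40])
E
```

```text
[ 0.67152101 -0.11528581  0.03389394] [-2.91729566 -0.12000101  2.42794778] [-0.11931965  0.61272423  0.02643128]
[([567, 150, 73, 150, 3414], array([602.8, 223.2])), ([218, 241, 22, 21, 287], array([228.8, 250.9])), ([506, 240, 21, 20, 290], array([515.9, 249.3]))]
```

Emit:
send_rows(series=[{"travel": [0, 0.08, 0.01], "dr": [0, 0, 0], "claw": 2.8}, {"travel": [0, 0.16, 0.02], "dr": [0, 0, 0], "claw": 2.8}, {"travel": [0, 0.24, 0.02], "dr": [0, 0, 0], "claw": 2.8}, {"travel": [0, 0.32, 0.03], "dr": [0, 0, 0], "claw": 2.8}, {"travel": [0, 0.4, 0.04], "dr": [0, 0, 0], "claw": 2.8}, {"travel": [0, 0.48, 0.05], "dr": [0, 0, 0], "claw": 2.8}])

```text
time_s: 14.8
tool_pos: [0.6764, -0.1145, 0.0338]
tool_rot: [174.5, -0.0, 97.7]
force: [-1.2, -0.1, 0.2]
grip_width: 0.0282
```

Emit:
send_rows(series=[{"travel": [0, 0.05, 0], "dr": [0, 0, 0], "claw": 2.8}, {"travel": [0, 0.1, 0.01], "dr": [0, 0, 0], "claw": 2.8}, {"travel": [0, 0.15, 0.01], "dr": [0, 0, 0], "claw": 2.8}, {"travel": [0, 0.2, 0.02], "dr": [0, 0, 0], "claw": 2.8}])

```text
time_s: 15.13
tool_pos: [0.6784, -0.1143, 0.0341]
tool_rot: [174.5, 0.0, 97.7]
force: [-1.4, -0.4, 0.3]
grip_width: 0.0278
```

Emit:
send_rows(series=[{"travel": [0, 0.05, 0], "dr": [0, 0, 0], "claw": 2.8}, {"travel": [0, 0.1, 0.01], "dr": [0, 0, 0], "claw": 2.8}])

```text
time_s: 15.3
tool_pos: [0.6787, -0.1143, 0.0339]
tool_rot: [174.6, 0.0, 97.7]
force: [-2.7, 0.3, 3.3]
grip_width: 0.0279
```

Emit:
send_rows(series=[{"travel": [0, 0.04, 0], "dr": [0, 0, 0], "claw": 2.8}, {"travel": [0, 0.08, 0.01], "dr": [0, 0, 0], "claw": 2.8}])

```text
time_s: 15.47
tool_pos: [0.6796, -0.1143, 0.0338]
tool_rot: [174.6, 0.0, 97.7]
force: [-3.3, 0.2, 1.8]
grip_width: 0.0279
```

```bash
cat > b.py <<'E'
from h import *
import sys
o=env.get_obs();print(o["time_s"],o["tool_pos"].round(4),o["force"].round(1));im=env.read_camera("wrist");cv2.imwrite(sys.argv[1],im)
h=cv2.cvtColor(im,cv2.COLOR_BGR2HSV);m=cv2.inRange(h,(8,120,60),(30,255,255));m[:150]=0;m[300:]=0;m[:,:170]=0
n,l,s,ce=cv2.connectedComponentsWithStats(m);print([(s[i,4],ce[i].round(1)) for i in range(1,n) if 40<s[i,4]<600])
E
python3 b.py pics/p2.png
```

```text
15.4667 [ 0.6796 -0.1143  0.0338] [-3.3  0.2  1.8]
[(np.int32(249), array([502.5, 242.6])), (np.int32(287), array([228. , 250.4]))]
```

Emit:
send_rows(series=[{"travel": [0, -0.1, -0.01], "dr": [0, 0, 0], "claw": 2.8}, {"travel": [0, -0.3, -0.03], "dr": [0, 0, 0], "claw": 3.2}, {"travel": [0, -0.4, -0.04], "dr": [0, 0, 0], "claw": 3.8}, {"travel": [0, -0.4, -0.04], "dr": [0, 0, 0], "claw": 4.2}, {"travel": [0, -0.4, -0.04], "dr": [0, 0, 0], "claw": 4.4}, {"travel": [0, -0.4, -0.04], "dr": [0, 0, 0], "claw": 4.4}])

```text
time_s: 16.02
tool_pos: [0.6762, -0.1147, 0.0339]
tool_rot: [174.5, 0.0, 97.7]
force: [0.7, 0.5, 0.2]
grip_width: 0.0426
```

```bash
python3 b.py pics/p3.png;  python3 -c "
import cv2;i=cv2.imread('pics/p3.png')[150:330,180:580];cv2.imwrite('pics/p3c.png',cv2.resize(i,None,fx=2,fy=2,interpolation=0))"
```

```text
16.0167 [ 0.6762 -0.1147  0.0339] [0.7 0.5 0.2]
[(np.int32(248), array([509.3, 242.5])), (np.int32(281), array([236. , 250.2]))]
```

View pics/p3c.png

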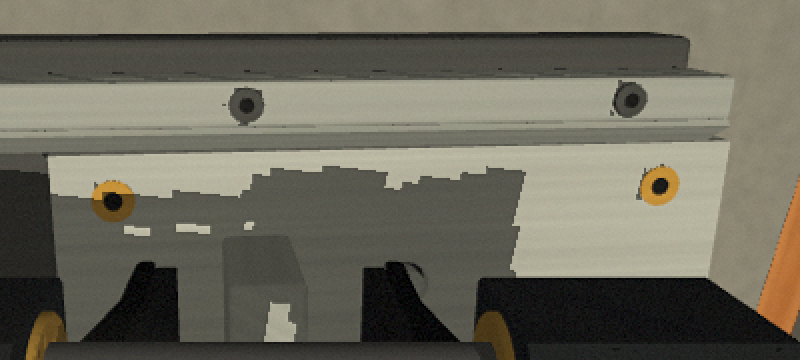

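Emit:
send_rows(series=[{"travel": [0, 0.05, -0.5], "dr": [0, 0, 0], "claw": 4.4}, {"travel": [0, 0.15, -1.5], "dr": [0, 0, 0], "claw": 4.4}, {"travel": [0, 0.3, -3], "dr": [0, 0, 0], "claw": 4.4}, {"travel": [0, 0.5, -5], "dr": [0, 0, 0], "claw": 4.4}, {"travel": [0, 0.7, -8], "dr": [2, 0, 0], "claw": 4.4}, {"travel": [-2, 0.7, -11], "dr": [4, 0, 0], "claw": 4.4}, {"travel": [-4, 0.7, -14], "dr": [5.5, 0, 0], "claw": 4.4}, {"travel": [-6, 0.7, -17], "dr": [5.5, 0, 0], "claw": 4.4}, {"travel": [-8.5, 0.7, -20], "dr": [5.5, 0, 0], "claw": 4.4}, {"travel": [-10, 0.7, -22], "dr": [5.5, 0, 0], "claw": 4.4}, {"travel": [-10, 0.7, -22], "dr": [5.5, 0, 0], "claw": 4.4}, {"travel": [-10, 0.7, -22], "dr": [5.5, 0, 0], "claw": 4.4}])

```text
time_s: 17.07
tool_pos: [0.6761, -0.2168, 0.2567]
tool_rot: [179.8, 0.1, 97.6]
force: [-0.4, 0.3, 0.2]
grip_width: 0.0439
```

```bash
python3 - <<'E'
from h import *
o=env.get_obs();c=env.calibration("wrist");im=env.read_camera("wrist");s=env.read_camera("side");print(o["time_s"],o["tool_pos"],o["force"])
cv2.imwrite("pics/end_s.png",s)
out=np.zeros((600,800,3),np.uint8);out[:320,:]=cv2.resize(im[:200,100:600],(800,320));out[320:,:420]=cv2.resize(s[180:240,250:340],(420,280),interpolation=2);out[320:,430:]=cv2.resize(s[150:320,120:400],(370,280))
cv2.imwrite("pics/end.png",out)
h=cv2.cvtColor(im,cv2.COLOR_BGR2HSV);m=cv2.inRange(h,(8,120,60),(30,255,255))
n,l,st,ce=cv2.connectedComponentsWithStats(m)
a=np.radians(7.7);u=np.array([np.cos(a),np.sin(a)]);v=np.array([-u[1],u[0]]);O=np.array([.6726,-.1152])
for i in range(1,n):
    if 20<st[i,4]<200: X=plane(c,ce[i],.025)[:2]-O;print(st[i,4],ce[i].round(1),(X@u*1e3).round(1),(X@v*1e3).round(1))
E
```

```text
17.0667 [ 0.67613551 -0.21679164  0.2566631 ] [-0.39290136  0.34227862  0.22173495]
74 [428.4  82.4] 102.8 24.6
76 [290.5  83.1] -30.7 24.3
72 [291.5 134.7] -30.6 -23.7
70 [424.5 134.3] 102.7 -23.6
73 [  6.7 170.8] -322.6 -58.4
22 [ 20.4 182.7] -311.2 -70.5
32 [ 37.5 194.6] -296.1 -82.8
30 [ 45.1 200.7] -289.4 -89.2
35 [ 54.2 206.2] -281.0 -95.1
```

View pics/end.png

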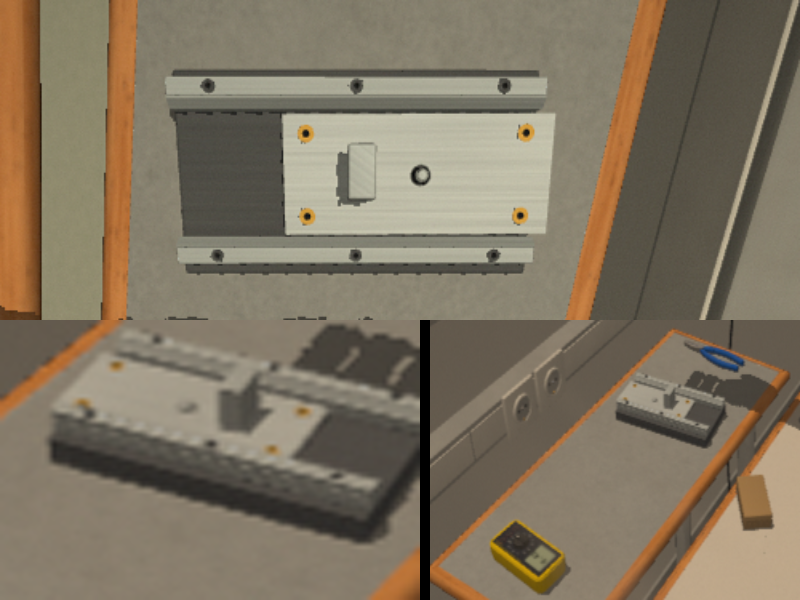

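```bash
python3 -c "
from cell import env
print(env.sign_off())"
```

```text
the job is handed in; nothing more can be done
None
```

The drilling template now lies flat in the fixture channel with its hole over the pin. I handed the job in about 17 s into the 51 s allowed.

- **Picking and laying:** I gripped the template by its handle and laid it about 3° nose up, front resting on the pin. The hole was about 9 mm short of the slot's near end.
- **Sliding:** I let go and pushed it along with one finger behind the handle, at about 1–3 N along the channel. I stopped once the wrist camera showed the nose had dropped, then backed off and lifted clear.

**Last checks:**
- The pin shows inside the hole. The template's edges run parallel to the rails, and the bush spacing is equal on both sides (133.5 mm), so it lies flat.
- The gripper is well clear, and the force readings are near zero.
- The multimeter, the pliers and the sanding block look undisturbed by eye; I did not measure them.

**What disagreed:**
- My first measurement while hovering was off sideways by 2–3 mm, because the arm was still settling. I corrected this before lowering.
- The automatic screw finder in my check script found nothing, so I read the screw positions off the picture instead.
- I viewed 12 pictures, two over the budget of 10.

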